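# Index the sensor test dial by one hole

## Task

Turn the sensor test dial on by exactly one hole, towards the green peg, so that the next sensor comes under the probe: with a fingertip in the orange dish press the indexing plunger in to free the dial, keep it in while you start swinging the dial round by the dish, and let the plunger spring fully back out in that next hole. Only press and push: do not pull the plunger up, do not turn the other way or past that hole. Do not touch the sensors riding on the dial, and leave the other things on the table where they are.

Things in the scene. Friction and masses are not known exactly. Their poses are not given: they have to be found in the camera images.
- index_base: Fixed blue round base, 356 mm across, 40 mm high; its top ring shows a black circular slot with six black holes, 60 degrees apart, 120 mm from the dial's axis. Origin: centre of the underside, on the axis; z up. The plunger starts in the hole on its -x side, towards the robot (yaw within 0.5). At its +x side a white probe post, 126 mm high, overhangs the dial to 54 mm from the axis.
- dial (a joint): Angle (rad) of the white dial (180 mm across, top 60 mm above the table; an arm carries the plunger 120 mm from the axis). Start: 0 within 0.01. Positive is anticlockwise from above, taking the plunger from the base's -x side towards its -y side. Next holes: +1.047, -1.047. Friction 0.06 N m: it stays where left. Locked to about 0.02 rad while the plunger is out in a hole.
- dial_centre (a point): Centre of the dial's top face, 60 mm above the table, on the axis; turns with the dial.
- plunger (a joint): How far the plunger is pressed in (m): 0 fully out, 0.012 at most; negative when pulled up. Spring return, 650 N/m (5 N at 7 mm, 8 N at the end). Out, it locks the dial; over 7 mm in, it frees it. Between holes it is trapped 7 mm in or deeper; within about 0.02 rad of a hole it springs out by itself if nothing holds it down.
- plunger_dish (a point): Centre of the floor of the plunger's orange dish, 120 mm from the dial's axis, 88 mm above the table when the plunger is out; goes straight down with it. The dish is a round cup open upwards, 56 mm across inside, 68 mm outside, rim 16 mm above its floor: a shut pair of fingers fits in loosely and drives the dial by pushing the rim from inside.
- green_peg: Green round marker peg, 18 mm across and 20 mm high, standing on the base's top ring 156 mm from the axis, just outside the hole to turn to (60 degrees one way or the other from the plunger). Origin: centre of its underside. Its top is 61 mm above the table and the dish passes above it.
- grey_peg: Grey round marker peg, same size, outside the opposite neighbouring hole (the wrong one). Origin: centre of its underside.
- sensor0: White, grey-dotted round sensor, 30 mm across and 13 mm high, loose between four short pins on the dial, 65 mm from the axis, on the far half of the dial. Origin: centre of its underside. Must not be touched or lifted.
- sensor1: Black, white-dotted round sensor, 30 mm across and 13 mm high, loose between four short pins on the dial, 65 mm from the axis, on the far half of the dial. Origin: centre of its underside. Must not be touched or lifted.
- sensor2: White, blue-dotted round sensor, 30 mm across and 13 mm high, loose between four short pins on the dial, 65 mm from the axis, on the far half of the dial. Origin: centre of its underside. Must not be touched or lifted.
- wash_bottle: Blue bottle, 60 mm across, 160 mm high, standing to the left of the dial. Origin: centre of underside. Bystander.
- gel_jar: White jar with green lid, 72 mm across, 75 mm high, right and beyond the middle of the dial. Origin: centre of underside. Bystander.
- beaker: Clear beaker, 72 mm across, 85 mm high, to the right of the dial. Origin: centre of underside. Bystander.
- brush: White-handled brush lying at the left. Bystander.
- screwdriver: Black-handled screwdriver lying at the near right. Bystander.

How it is judged:
On the way, in this order (a step that is already met when the one before it is completed fails the run):
1. the plunger is pressed in at its first hole (value of joint plunger above 0.0075 m and value of joint dial between -0.12 and 0.12 rad), for 0.05 s.
2. the dial is under way towards the green peg, plunger still in (value of joint plunger above 0.0055 m and ((y of green_peg in the frame of index_base below 0 m and value of joint dial between 0.3 and 0.85 rad) or (y of green_peg in the frame of index_base above 0 m and value of joint dial between -0.85 and -0.3 rad))), for 0.05 s.
3. the plunger is out in the hole by the green peg (((y of green_peg in the frame of index_base below 0 m and value of joint dial between 0.9972 and 1.0972 rad) or (y of green_peg in the frame of index_base above 0 m and value of joint dial between -1.0972 and -0.9972 rad)) and value of joint plunger below 0.0025 m), for 0.2 s.
At the end, for the whole second after the job is handed in: The dial stands within 0.05 rad (3 degrees) of the hole by the green peg, at rest, the plunger fully out (within 2.5 mm), and all three sensors in their nests (57 to 73 mm from the axis, less than 6 mm above the dial's top) (all of step 3 and value of joint plunger above -0.0025 m and velocity of joint dial between -0.05 and 0.05 rad/s and horizontal distance between sensor0 and dial_centre between 0.057 and 0.073 m and z of each of sensor0, sensor1, sensor2 in the frame of dial_centre below 0.006 m and horizontal distance between sensor1 and dial_centre between 0.057 and 0.073 m and horizontal distance between sensor2 and dial_centre between 0.057 and 0.073 m); the robot touches nothing.
It fails at once if the dial is turned past the next hole (by more than 0.2 rad) (value of joint dial above 1.2472 rad or value of joint dial below -1.2472 rad).
It fails at once if the dial is turned towards the grey peg (by more than 0.2 rad) ((y of green_peg in the frame of index_base below 0 m and value of joint dial below -0.2 rad) or (y of green_peg in the frame of index_base above 0 m and value of joint dial above 0.2 rad)).
It fails at once if the plunger is pulled up (by more than 4 mm) (value of joint plunger below -0.004 m).
It fails at once if a sensor is touched by the robot (over 0.5 N) or lifted (over 6 mm) (contact force between any of the fingers, the arm and sensor0 above 0.5 N or contact force between any of the fingers, the arm and sensor1 above 0.5 N or contact force between any of the fingers, the arm and sensor2 above 0.5 N or z of any of sensor0, sensor1, sensor2 in the frame of dial_centre above 0.006 m).
It fails at once if a bystander is moved by more than 15 mm (distance of any of wash_bottle, gel_jar, beaker, brush, screwdriver from where it was at the start of the episode above 0.015 m).
It also fails if it takes over 40 s, if anything falls off the work surface, if the arm or the gripper's body presses on something with over 40 N, if the wrist force passes 120 N, or if a joint passes its speed limit or range.

## Robot

A 6-joint arm with a two-finger parallel gripper is mounted at the origin on the work surface. World frame = base frame: x ahead of the robot, y to its left, z up, the work surface at z = 0. Lengths are in m, angles in rad, forces in N, time in s.
With the tool pointing down it reaches from about 0.275 to 0.725 m from the base axis. Payload 15.9 kg.
Tool frame: the origin (TCP) lies at the very end of the fingers, on their centre line; the grasp point (between the pads) lies 19 mm behind it; x points along the fingers, z is the direction in which the jaws open and shut, and the axes are right-handed (so a half turn about x gives the same grasp; the last joint's range is limited). The gripper opens to 85 mm and grips with 20 to 120 N. Pads are 22 mm wide; open, the fingers measure 114 mm over their backs; the gripper's body (76 mm by 85 mm) begins 54 mm behind the grasp point. The pads swing forward as they close: fully open they stand 13 mm farther back than shut.
Start: joints at [1.108, 0.213, -0.034, 1.323, 0, 1.571], TCP at [0.223, 0.447, 0.231] pointing down, gripper open.
Joint ranges: [-2.98, 2.98], [-0.74, 1.72], [-1.14, 1.35], [-2.1, 2.04], [-1.57, 1.44], [-3.14, 3.14]. Speed limits (rad/s): [1.89, 1.89, 2.39, 2.57, 3.14, 3.14].

## Interface

Orientations are given as a unit quaternion [w, x, y, z].
In Python, from plant import manip gives the robot as it stands.
- The arm moves only by the tool arm_command, never from a script. Its argument "commands" is a list of rows, each an object with "xyz": the shift along the world's x, y, z in cm, a list of three; "rotation": the turn, a rotation vector about the world's x, y, z in rad, a list of three; "jaw": the closure in counts, from 0 (fully open) to 255 (shut). A call has 1 to 8 rows; each row is the pose to reach, as a shift and turn from the pose commanded when the call began; what a row does not reach only later rows make up. A row lasts 1/12 s, in which the tool goes at most 41.7 mm and 7.16 degrees, less where a joint would pass 70% of its speed; a pose out of reach is approached as far as the arm can. A call with a gripper value outside its range is refused whole. The fingers move at their own pace and stop on an object; "grip_force" is the grip in N (left out, the last holds). Time passes only in rows, so rows that repeat a pose let the fingers close. It gives the time, the measured TCP pose, the force and the opening at its end, in the units of the state.
- manip.read_state(): the state, without advancing time (a new reading comes with each control period).
- manip.read_camera(name): name is "side" or "top"; returns a dict with "color" (420x560x3 uint8, red, green, blue), "fx", "fy", "cx", "cy" (pixels), "view" (4x4, takes a point from world to camera coordinates). Camera axes: x right, y down, z forward; pixel columns grow to the right and rows downward; lengths in m; the calibration is good to about 2 mm. A picture is of the moment at which its call begins. There is no depth.
- manip.hand_in(): hands the job in, once; it reports no verdict.
The state is a dict: "clock": time; "joint_pos": joint angles; "joint_vel": joint speeds; "effort": joint torques, N m; "tool_pos": TCP position; "ee_rot": TCP orientation; "force": force on the tool from outside, world axes, zero at the start; "torque": the same for the moment, N m; "opening": finger opening in m.
Only numpy, scipy, OpenCV 4.12 (cv2) and the standard library are available. Lean on these libraries where they do the work, as an engineer would, in place of code of your own. Each camera call takes 0.05 s, during which the arm holds its last target.

## Working session

There is one attempt and no reset: what is moved stays moved. The work goes in short steps, Python scripts to look and compute and a tool call to move; the robot and the scene stay as the last step left them, time stands still between calls to the robot, and variables do not carry over. Pictures are saved under pics/ and viewed, and the job is handed in when it is done.

Besides the shell and the picture viewer there is one more tool, called after "Request:" by a JSON object that holds its "api" and its "payload". arm_command: Moves the arm, as the interface text tells. Its arguments: {"type":"object","properties":{"commands":{"type":"array","items":{"type":"object","properties":{"xyz":{"type":"array","items":{"type":"number"}},"rotation":{"type":"array","items":{"type":"number"}},"jaw":{"type":"number"}}}},"grip_force":{"type":"number"}},"required":["commands"]}

```bash
mkdir -p pics; ls; python3 - <<'E'
from plant import manip
import cv2,numpy as np,pickle
s=manip.read_state(); print(s)
d={}
for n in("top","side"):
    c=manip.read_camera(n); cv2.imwrite(f"pics/{n}0.png",c["color"][:,:,::-1]); d[n]=c
    print(n,c["fx"],c["fy"],c["cx"],c["cy"]);print(np.round(c["view"],4))
pickle.dump(d,open("cam0.pkl","wb"))
E
```

```text
pics
{'clock': 0.0, 'joint_pos': array([ 1.10799076e+00,  2.13355589e-01, -3.50486230e-02,  1.32349593e+00,
       -2.22623450e-05,  1.57080378e+00]), 'joint_vel': array([ 8.59105645e-04, -1.75245209e-04, -3.09257468e-05,  5.84888562e-04,
        7.35447329e-04, -3.88909876e-04]), 'effort': array([ 4.64699871e-03, -6.86165929e+01,  4.87119555e+01,  1.74830470e-02,
        3.46969891e-04,  2.43556582e-05]), 'tool_pos': array([0.22308706, 0.44709922, 0.2308206 ]), 'ee_rot': array([ 0.60101794, -0.37221096,  0.60167342,  0.37178695]), 'force': array([ 0.0871312 ,  0.17982162, -0.29041043]), 'torque': array([ 0.01125746,  0.03186024, -0.03336858]), 'opening': 0.08551200906812063}
top 410.4875780544158 410.4875780544158 279.7653225824989 208.14487366901193
[[-0.0114 -0.9998 -0.0179  0.0113]
 [-0.9852  0.0143 -0.1707  0.532 ]
 [ 0.1709  0.0157 -0.9852  0.9698]
 [ 0.      0.      0.      1.    ]]
side 512.6158822785645 512.6158822785645 285.780362334386 209.4079706310138
[[ 0.9848 -0.1733  0.0137 -0.4993]
 [-0.1126 -0.6956 -0.7096  0.1234]
 [ 0.1325  0.6972 -0.7045  1.2807]
 [ 0.      0.      0.      1.    ]]
```

View pics/top0.png

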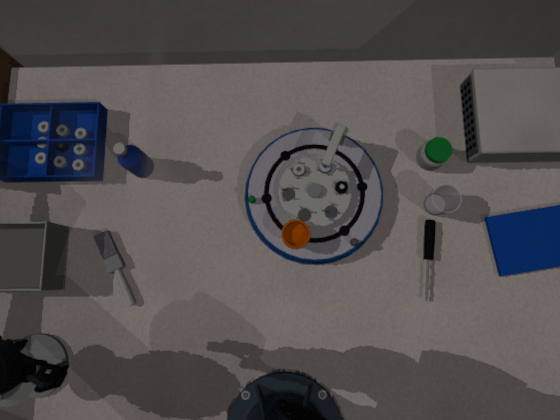

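View pics/side0.png

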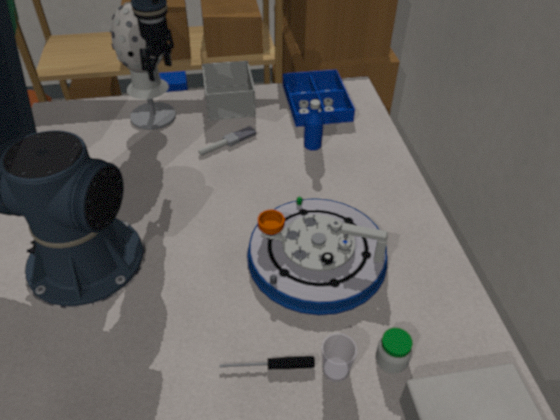

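The top view has the dial at about (315,192), the orange dish at (296,234), the green peg at left (252,199) and the grey peg at (354,242). I'll enlarge both views to measure.

```bash
python3 - <<'E'
import cv2,pickle
d=pickle.load(open("cam0.pkl","rb"))
t=d["top"]["color"][115:275,235:395,::-1]; cv2.imwrite("pics/topz.png",cv2.resize(t,None,fx=3.75,fy=3.75,interpolation=cv2.INTER_CUBIC))
t=d["side"]["color"][185:315,235:395,::-1]; cv2.imwrite("pics/sidez.png",cv2.resize(t,None,fx=4.5,fy=4.5,interpolation=cv2.INTER_CUBIC))
E
```

```text
(no output)
```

View pics/topz.png

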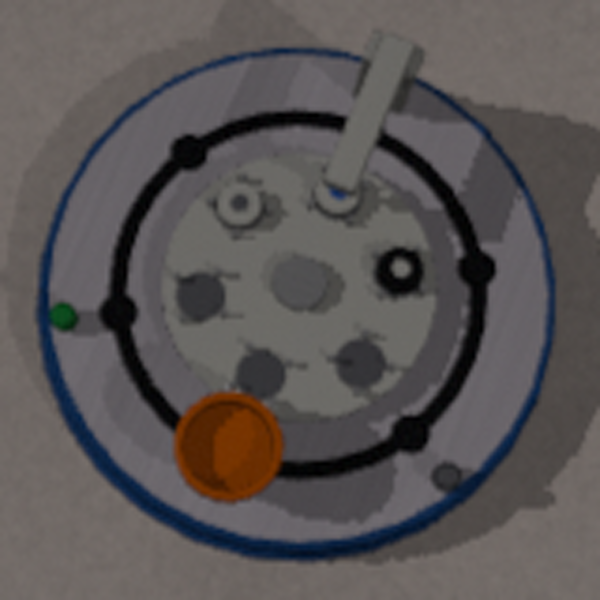

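View pics/sidez.png

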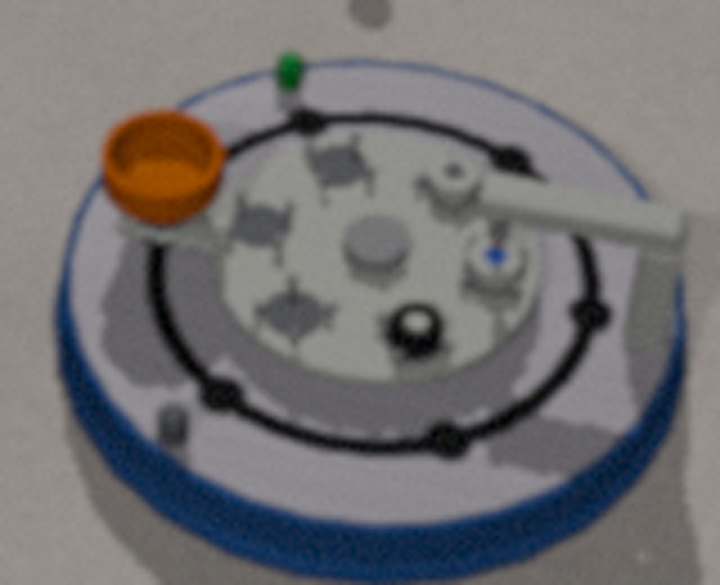

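The enlarged top view gives holes at (190,152), (118,313), (411,434) and (478,268), with the dish rim at (229,446). The side view shows five holes and the rim at (164,160). Next I'll triangulate and fit these.

```bash
cat > h.py <<'E'
import numpy as np
def ray(c,u,v):
    V=np.array(c["view"]);R=V[:3,:3];o=-R.T@V[:3,3]
    return o,R.T@np.array([(u-c["cx"])/c["fx"],(v-c["cy"])/c["fy"],1])
def onz(c,u,v,z):
    o,r=ray(c,u,v);return o+r*(z-o[2])/r[2]
def proj(c,p):
    q=np.array(c["view"])@np.append(p,1);return np.array([c["cx"]+c["fx"]*q[0]/q[2],c["cy"]+c["fy"]*q[1]/q[2]])
E
python3 - <<'E'
import pickle,numpy as np
from scipy.optimize import least_squares
from h import *
d=pickle.load(open("cam0.pkl","rb"));t,s=d["top"],d["side"]
T=lambda u,v,z:onz(t,235+(u+.5)/3.75-.5,115+(v+.5)/3.75-.5,z)
S=lambda u,v,z:onz(s,235+(u+.5)/4.5-.5,185+(v+.5)/4.5-.5,z)
ht=[T(*p,.04)[:2] for p in[(190,152),(118,313),(411,434),(478,268)]]
hs=[S(*p,.04)[:2] for p in[(513,160),(308,122),(222,396),(447,441),(591,315)]]
def fit(h,ks):
    f=lambda x:np.concatenate([np.array([x[0]+.12*np.cos(x[2]+k*np.pi/3),x[1]+.12*np.sin(x[2]+k*np.pi/3)])-p for p,k in zip(h,ks)])
    r=least_squares(f,[.47,-.08,0.]);return r.x,np.abs(r.fun).max()
# yaw of base x; k=3 plunger, green at k=2
a=fit(ht,[1,2,4,5]);b=fit(hs,[1,2,4,5,0]);print(a,b)
dt=T(229,446,.104);ds=S(164,160,.104);print(dt,ds)
for x,_ in(a,b):
  print(x[:2]+.12*np.array([np.cos(x[2]+np.pi),np.sin(x[2]+np.pi)]))
print("green",T(64,317,.061),S(290,70,.061))
E
```

```text
(array([ 0.57260736, -0.08201469, -0.41358171]), np.float64(0.0012089533551848108)) (array([ 0.5722176 , -0.08295154, -0.41946628]), np.float64(0.0009489786289062496))
[ 0.46204984 -0.03248763  0.104     ] [ 0.46222202 -0.04093584  0.104     ]
[ 0.46272489 -0.03378769]
[ 0.46262083 -0.03407877]
green [0.55279956 0.07273414 0.061     ] [0.55248571 0.06081345 0.061     ]
```

The fit is consistent. The axis is at (0.5725,-0.0825) and the base yaw is about -0.416. That puts the dish at (0.4627,-0.034) and the green peg on base +y, so the dial has to go to -1.047 (clockwise). The target dish position is about (0.560,0.037).

Request:
{"api": "arm_command", "payload": {"commands": [{"xyz": [1.5,-3,0],"jaw": 255},{"xyz": [3,-6,0],"jaw": 255},{"xyz": [4.5,-9,0],"jaw": 255},{"xyz": [6,-12,0],"jaw": 255},{"xyz": [7.5,-15,0],"jaw": 255},{"xyz": [9,-18,0],"jaw": 255},{"xyz": [10.5,-21,0],"jaw": 255},{"xyz": [12,-24,0],"jaw": 255}], "grip_force": 20}}

```text
invalid input
```

Request:
{"api": "arm_command", "payload": {"commands": [{"xyz": [1.5,-3,0],"jaw": 255},{"xyz": [3,-6,-0.5],"jaw": 255},{"xyz": [4.5,-9,-1.5],"jaw": 255},{"xyz": [6,-12,-3],"jaw": 255},{"xyz": [7.5,-15,-4.5],"jaw": 255},{"xyz": [9,-18,-6.5],"jaw": 255},{"xyz": [10.5,-21,-8.5],"jaw": 255},{"xyz": [11.95,-24.1,-10.5],"jaw": 255}]}}

```text
invalid input
```

Request:
{"api": "arm_command", "payload": {"commands": [{"xyz": [0,0,0],"jaw": 255},{"xyz": [0,0,0],"jaw": 255},{"xyz": [0,0,0],"jaw": 255}]}}

```text
invalid input
```

```bash
cat > look.py <<'E'
import sys,cv2,numpy as np
from plant import manip
n=sys.argv[1]
T=manip.read_camera("top")["color"][115:275,235:395,::-1];S=manip.read_camera("side")["color"][160:320,225:385,::-1]
z=lambda a:cv2.resize(a,(400,400),interpolation=cv2.INTER_CUBIC)
cv2.imwrite(f"pics/{n}.png",cv2.convertScaleAbs(np.hstack([z(T),z(S)]),alpha=1.5))
s=manip.read_state();print(s["clock"],s["tool_pos"],s["force"],s["opening"])
E
python3 look.py p1
```

```text
0.2 [0.22311487 0.44720879 0.23099047] [ 0.12649786  0.2275473  -0.40473139] 0.08526557016394128
```

View pics/p1.png

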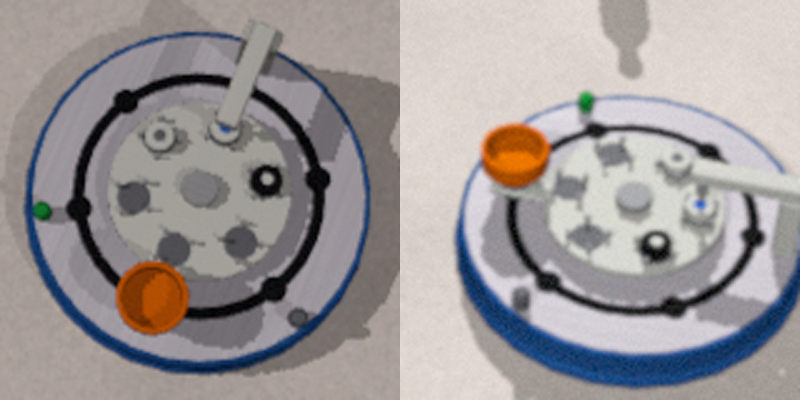

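The commands were refused and nothing moved. The rows probably need every field, so I'll include "rotation".

Request:
{"api": "arm_command", "payload": {"commands": [{"xyz": [1.5,-3,0],"rotation": [0,0,0],"jaw": 255},{"xyz": [3,-6,0],"rotation": [0,0,0],"jaw": 255},{"xyz": [4.5,-9,0],"rotation": [0,0,0],"jaw": 255},{"xyz": [6,-12,0],"rotation": [0,0,0],"jaw": 255},{"xyz": [7.5,-15,0],"rotation": [0,0,0],"jaw": 255},{"xyz": [9,-18,0],"rotation": [0,0,0],"jaw": 255},{"xyz": [10.5,-21,0],"rotation": [0,0,0],"jaw": 255},{"xyz": [12,-24,0],"rotation": [0,0,0],"jaw": 255}], "grip_force": 20}}

```text
clock: 0.87
tool_pos: [0.3435, 0.2058, 0.2313]
ee_rot: [0.601, -0.372, 0.601, 0.372]
force: [1.7, 1.7, -0.7]
opening: -0.0004
```

Request:
{"api": "arm_command", "payload": {"commands": [{"xyz": [1.5,-3,0],"rotation": [0,0,0],"jaw": 255},{"xyz": [3,-6,-0.5],"rotation": [0,0,0],"jaw": 255},{"xyz": [4.5,-9,-1.5],"rotation": [0,0,0],"jaw": 255},{"xyz": [6,-12,-3],"rotation": [0,0,0],"jaw": 255},{"xyz": [7.5,-15,-4.5],"rotation": [0,0,0],"jaw": 255},{"xyz": [9,-18,-6.5],"rotation": [0,0,0],"jaw": 255},{"xyz": [10.5,-21,-8.5],"rotation": [0,0,0],"jaw": 255},{"xyz": [11.9,-24,-10.5],"rotation": [0,0,0],"jaw": 255}]}}

```text
clock: 1.53
tool_pos: [0.4627, -0.0344, 0.1255]
ee_rot: [0.602, -0.372, 0.601, 0.372]
force: [0.7, 1.2, -0.2]
opening: -0.0004
```

Request:
{"api": "arm_command", "payload": {"commands": [{"xyz": [0,0,0],"rotation": [0,0,0],"jaw": 255},{"xyz": [0,0,0],"rotation": [0,0,0],"jaw": 255},{"xyz": [0,0,0],"rotation": [0,0,0],"jaw": 255}]}}

```text
clock: 1.78
tool_pos: [0.462, -0.0324, 0.1264]
ee_rot: [0.601, -0.372, 0.602, 0.372]
force: [-0.1, -0.1, -0.1]
opening: -0.0001
```

```bash
python3 look.py p2
```

```text
1.8833 [ 0.46230768 -0.03180968  0.12698388] [-0.76703001 -0.38562136 -0.00145605] 0.00014290030378330713
```

View pics/p2.png

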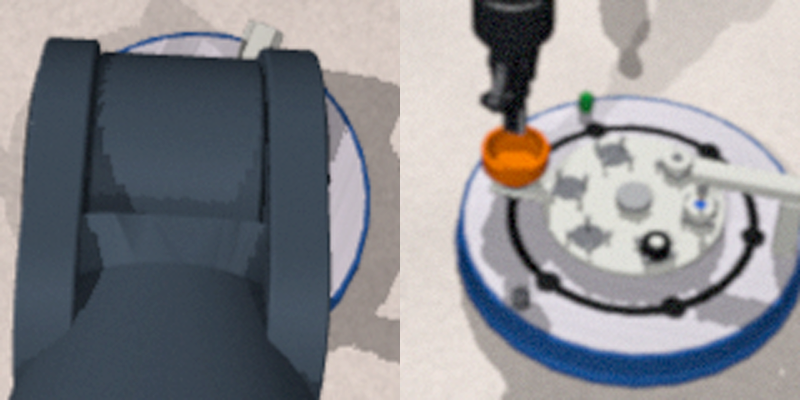

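The side view shows the shut fingertips right above the dish, at about (517,132) with the rim at (515,143). The top view is blocked by the arm. I'll go down into the cup.

Request:
{"api": "arm_command", "payload": {"commands": [{"xyz": [0,-0.1,-1],"rotation": [0,0,0],"jaw": 255},{"xyz": [0,-0.1,-2],"rotation": [0,0,0],"jaw": 255},{"xyz": [0,-0.1,-3],"rotation": [0,0,0],"jaw": 255},{"xyz": [0,-0.1,-3.3],"rotation": [0,0,0],"jaw": 255},{"xyz": [0,-0.1,-3.3],"rotation": [0,0,0],"jaw": 255}]}}

```text
clock: 2.3
tool_pos: [0.4619, -0.0328, 0.0933]
ee_rot: [0.601, -0.372, 0.601, 0.372]
force: [-0.0, 0.8, -0.1]
opening: 0.0001
```

```bash
python3 look.py p3
```

```text
2.4 [ 0.46246715 -0.03316708  0.09402972] [0.12509774 0.53988096 0.11306991] 0.00043790098633063237
```

View pics/p3.png

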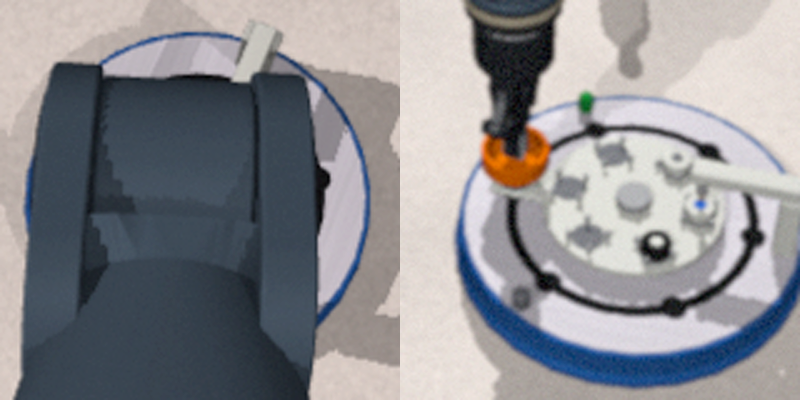

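The fingertips are inside the cup at (515,150), with no contact force yet. Next I'll press in.

Request:
{"api": "arm_command", "payload": {"commands": [{"xyz": [0,0,-0.5],"rotation": [0,0,0],"jaw": 255},{"xyz": [0,0,-1],"rotation": [0,0,0],"jaw": 255},{"xyz": [0,0,-1.3],"rotation": [0,0,0],"jaw": 255},{"xyz": [0,0,-1.6],"rotation": [0,0,0],"jaw": 255},{"xyz": [0,0,-1.6],"rotation": [0,0,0],"jaw": 255},{"xyz": [0,0,-1.6],"rotation": [0,0,0],"jaw": 255}]}}

```text
clock: 2.9
tool_pos: [0.4628, -0.0337, 0.0775]
ee_rot: [0.602, -0.372, 0.601, 0.372]
force: [2.2, -0.2, 7.3]
opening: -0.0
```

```bash
python3 -c "
from plant import manip
s=manip.read_state();print(s['tool_pos'],s['force'])"
```

```text
[ 0.46280744 -0.03374238  0.07746735] [ 2.19808031 -0.20686353  7.25227062]
```

A force of 7.3 N at z=0.0775 means the plunger is about 10–11 mm in. Now I'll work out the arc shifts.

```bash
python3 - <<'E'
import numpy as np
C=np.array([.5725,-.0825]);t0=np.pi-.416
p=lambda a:C+.12*np.array([np.cos(t0-a),np.sin(t0-a)])
for a in [.05,.1,.15,.2,.25,.3,.35,.4,.45,.5,.55,.6,.65,.7,.75,.8,.85,.9,.95,1,1.047,1.1]: print(a,np.round((p(a)-p(0))*100,2))
E
```

```text
0.05 [0.26 0.54]
0.1 [0.54 1.07]
0.15 [0.85 1.59]
0.2 [1.18 2.08]
0.25 [1.54 2.56]
0.3 [1.92 3.03]
0.35 [2.33 3.47]
0.4 [2.75 3.89]
0.45 [3.2  4.29]
0.5 [3.67 4.67]
0.55 [4.15 5.02]
0.6 [4.66 5.35]
0.65 [5.17 5.65]
0.7 [5.71 5.93]
0.75 [6.25 6.18]
0.8 [6.81 6.4 ]
0.85 [7.38 6.6 ]
0.9 [7.95 6.76]
0.95 [8.54 6.9 ]
1 [9.13 7.01]
1.047 [9.69 7.08]
1.1 [10.32  7.13]
```

Request:
{"api": "arm_command", "payload": {"commands": [{"xyz": [0.26,0.54,0],"rotation": [0,0,0],"jaw": 255},{"xyz": [0.54,1.07,0],"rotation": [0,0,0],"jaw": 255},{"xyz": [0.85,1.59,0],"rotation": [0,0,0],"jaw": 255},{"xyz": [1.18,2.08,0],"rotation": [0,0,0],"jaw": 255},{"xyz": [1.54,2.56,0],"rotation": [0,0,0],"jaw": 255},{"xyz": [1.92,3.03,0],"rotation": [0,0,0],"jaw": 255},{"xyz": [2.33,3.47,0],"rotation": [0,0,0],"jaw": 255},{"xyz": [2.75,3.89,0],"rotation": [0,0,0],"jaw": 255}]}}

```text
clock: 3.57
tool_pos: [0.49, 0.0054, 0.0774]
ee_rot: [0.601, -0.372, 0.601, 0.372]
force: [-0.2, -2.1, 7.2]
opening: -0.0002
```

```bash
python3 look.py p4
```

```text
3.6667 [0.49042156 0.00579243 0.07742659] [0.8411032  0.92431507 7.02116997] 0.00027551597152062257
```

View pics/p4.png

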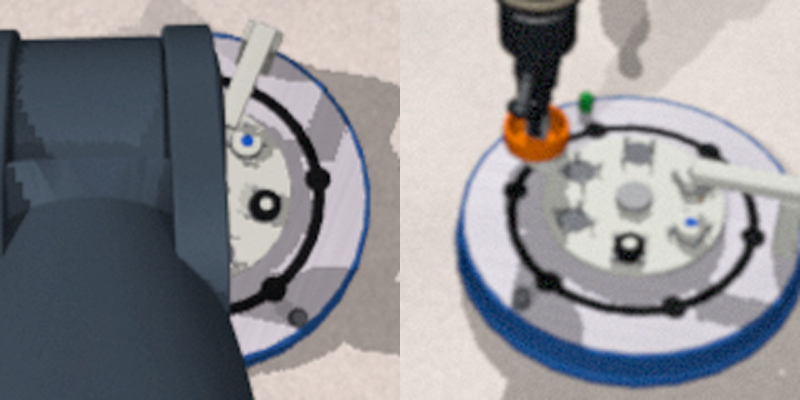

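The dial followed clockwise: the dish is now at (537,130) in the side crop and the sensors have shifted round. I'll carry on to about 0.8 rad.

Request:
{"api": "arm_command", "payload": {"commands": [{"xyz": [0.45,0.4,0],"rotation": [0,0,0],"jaw": 255},{"xyz": [0.92,0.78,0],"rotation": [0,0,0],"jaw": 255},{"xyz": [1.4,1.13,0],"rotation": [0,0,0],"jaw": 255},{"xyz": [1.91,1.46,0],"rotation": [0,0,0],"jaw": 255},{"xyz": [2.42,1.76,0],"rotation": [0,0,0],"jaw": 255},{"xyz": [2.96,2.04,0],"rotation": [0,0,0],"jaw": 255},{"xyz": [3.5,2.29,0],"rotation": [0,0,0],"jaw": 255},{"xyz": [4.06,2.51,0],"rotation": [0,0,0],"jaw": 255}]}}

```text
clock: 4.33
tool_pos: [0.5305, 0.0304, 0.0774]
ee_rot: [0.601, -0.372, 0.601, 0.372]
force: [-0.7, -0.9, 6.4]
opening: 0.0001
```

Request:
{"api": "arm_command", "payload": {"commands": [{"xyz": [0,0,0],"rotation": [0,0,0],"jaw": 255},{"xyz": [0,0,0],"rotation": [0,0,0],"jaw": 255}]}}

```text
clock: 4.5
tool_pos: [0.5308, 0.0305, 0.0774]
ee_rot: [0.602, -0.372, 0.601, 0.372]
force: [0.1, 0.8, 7.7]
opening: 0.0001
```

```bash
python3 look.py p5
```

```text
4.6 [0.53070441 0.0304929  0.0774711 ] [-0.08757367 -0.01124676  6.85806057] -0.00013593668407579367
```

View pics/p5.png

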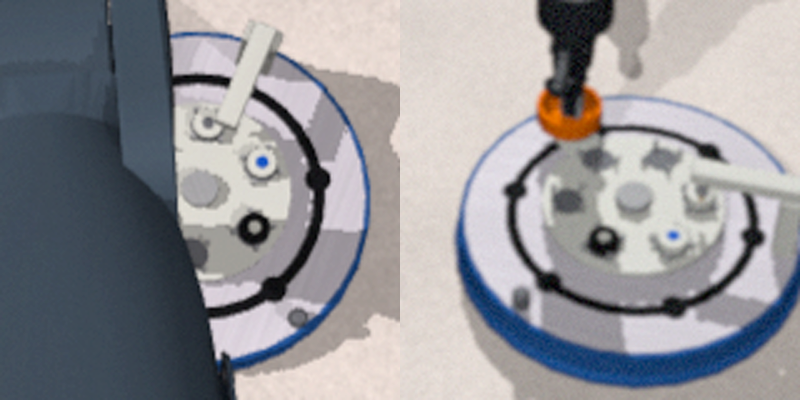

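The side view has the dish at (570,112), and the dial is at about -0.80. I'll lift the fingertip off the floor, staying within the rim, so the plunger rides trapped. Then I'll nudge onward by the rim.

Request:
{"api": "arm_command", "payload": {"commands": [{"xyz": [0,0,0.6],"rotation": [0,0,0],"jaw": 255},{"xyz": [0,0,1.2],"rotation": [0,0,0],"jaw": 255},{"xyz": [0.28,0.1,1.2],"rotation": [0,0,0],"jaw": 255},{"xyz": [0.57,0.2,1.2],"rotation": [0,0,0],"jaw": 255},{"xyz": [0.85,0.28,1.2],"rotation": [0,0,0],"jaw": 255},{"xyz": [1.14,0.36,1.2],"rotation": [0,0,0],"jaw": 255},{"xyz": [1.4,0.43,1.2],"rotation": [0,0,0],"jaw": 255},{"xyz": [1.73,0.5,1.2],"rotation": [0,0,0],"jaw": 255}]}}

```text
clock: 5.27
tool_pos: [0.5474, 0.0353, 0.0889]
ee_rot: [0.601, -0.372, 0.602, 0.372]
force: [-2.6, -3.1, 0.4]
opening: -0.0001
```

```bash
python3 look.py p6
```

```text
5.3667 [0.54786947 0.03533558 0.08900718] [-1.63879044 -1.55372835 -0.67036938] -0.00014220669323299507
```

View pics/p6.png

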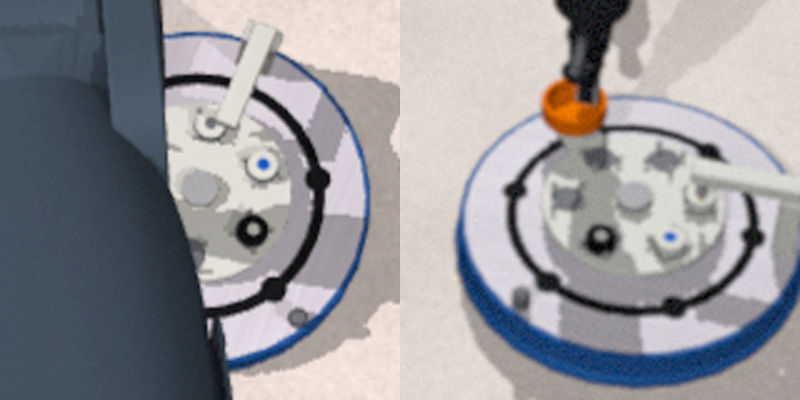

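The finger now bears on the far rim, with about 2 N of side force and the dish at (574,108). I'll push on slowly.

Request:
{"api": "arm_command", "payload": {"commands": [{"xyz": [0.3,0.06,0],"rotation": [0,0,0],"jaw": 255},{"xyz": [0.59,0.11,0],"rotation": [0,0,0],"jaw": 255},{"xyz": [0.89,0.15,0],"rotation": [0,0,0],"jaw": 255},{"xyz": [1.19,0.18,0],"rotation": [0,0,0],"jaw": 255},{"xyz": [1.45,0.21,0],"rotation": [0,0,0],"jaw": 255},{"xyz": [1.65,0.22,0],"rotation": [0,0,0],"jaw": 255}]}}

```text
clock: 5.87
tool_pos: [0.5644, 0.0375, 0.0892]
ee_rot: [0.601, -0.372, 0.601, 0.372]
force: [-3.4, -3.2, 0.1]
opening: -0.0
```

```bash
python3 look.py p7
```

```text
5.9667 [0.56451173 0.03763536 0.08930623] [-1.68226787 -1.6814614  -0.09938887] -0.0006768570085861779
```

View pics/p7.png

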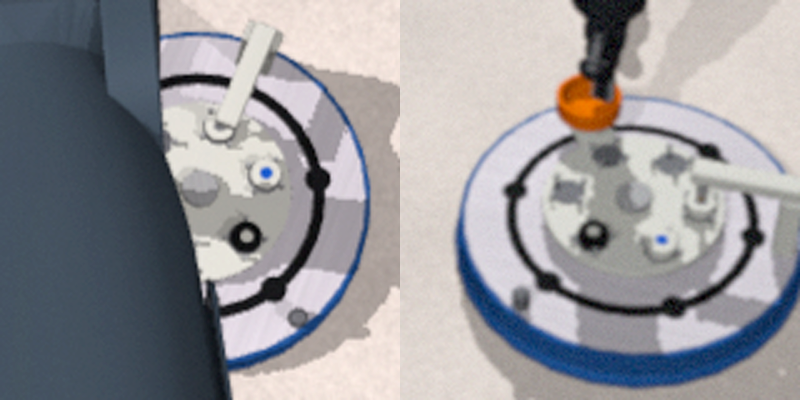

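The dial is at about -0.97 with the dish at (589,103), so about 9 mm is left. I'll take finer steps.

Request:
{"api": "arm_command", "payload": {"commands": [{"xyz": [0.2,0.01,0],"rotation": [0,0,0],"jaw": 255},{"xyz": [0.4,0.02,0],"rotation": [0,0,0],"jaw": 255},{"xyz": [0.55,0.02,0],"rotation": [0,0,0],"jaw": 255},{"xyz": [0.65,0.02,0],"rotation": [0,0,0],"jaw": 255},{"xyz": [0.65,0.02,0],"rotation": [0,0,0],"jaw": 255}]}}

```text
clock: 6.38
tool_pos: [0.5711, 0.0378, 0.0894]
ee_rot: [0.602, -0.372, 0.601, 0.372]
force: [-1.7, -1.7, 1.1]
opening: -0.0001
```

```bash
python3 look.py p8
```

```text
6.4833 [0.57094922 0.03791251 0.08946104] [-0.68964594 -1.51849763  1.53347116] -3.6975524829269685e-06
```

View pics/p8.png

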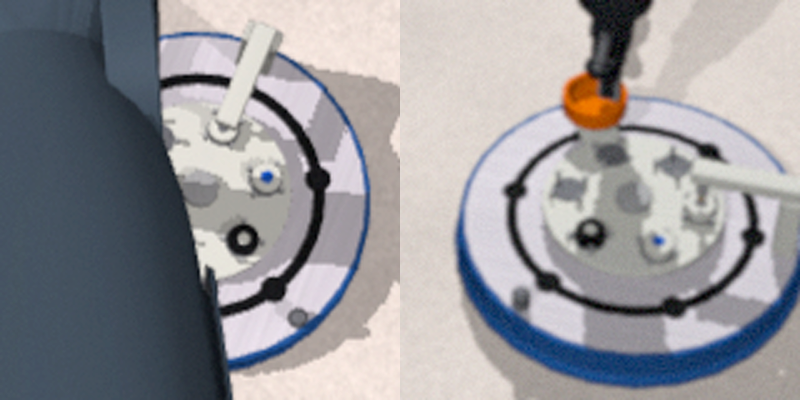

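The dish is at (595,101), with no clear sign yet that the plunger has sprung out. I'll take 1 mm steps and watch the force.

Request:
{"api": "arm_command", "payload": {"commands": [{"xyz": [0.1,0,0],"rotation": [0,0,0],"jaw": 255},{"xyz": [0.2,0,0],"rotation": [0,0,0],"jaw": 255},{"xyz": [0.2,0,0],"rotation": [0,0,0],"jaw": 255}]}}

```text
clock: 6.73
tool_pos: [0.573, 0.038, 0.0894]
ee_rot: [0.602, -0.372, 0.601, 0.372]
force: [-0.0, -0.6, -1.1]
opening: -0.0001
```

Request:
{"api": "arm_command", "payload": {"commands": [{"xyz": [0.1,0,0],"rotation": [0,0,0],"jaw": 255},{"xyz": [0.1,0,0],"rotation": [0,0,0],"jaw": 255}]}}

```text
clock: 6.9
tool_pos: [0.5738, 0.0379, 0.0893]
ee_rot: [0.601, -0.372, 0.601, 0.372]
force: [-0.7, 0.6, 0.4]
opening: -0.0
```

```bash
python3 look.py p9
```

```text
7.0 [0.57369841 0.03789625 0.08927924] [-0.06304153 -0.03863759  0.53095121] -0.00015483708999343524
```

View pics/p9.png

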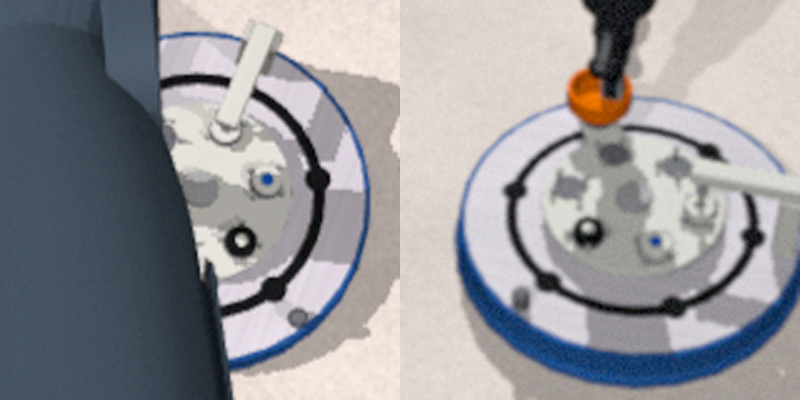

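```bash
cat > chk.py <<'E'
import pickle,numpy as np
from h import *
from plant import manip
import cv2
c=pickle.load(open("cam0.pkl","rb"))["side"]
C=np.array([.5725,-.0825]);t0=np.pi-.416
P=lambda a,z:proj(c,[*(C+.12*np.array([np.cos(t0-a),np.sin(t0-a)])),z])
for a in(1,1.047,1.08):
  for z in(.104,.097): print(a,z,P(a,z),'crop',(P(a,z)-[225,160]+.5)*2.5+[400,0])
print('start',(P(0,.104)-[225,160]+.5)*2.5+[400,0])
im=manip.read_camera("side")["color"][165:235,270:340,::-1]
cv2.imwrite("pics/s10.png",cv2.convertScaleAbs(cv2.resize(im,(560,560),interpolation=cv2.INTER_CUBIC),alpha=1.5))
E
python3 chk.py
```

```text
1 0.104 [302.03538315 194.54584   ] crop [593.83845789  87.61460001]
1 0.097 [301.93685854 196.54398789] crop [593.59214634  92.60996971]
1.047 0.104 [304.1286257  194.11193853] crop [599.07156425  86.52984632]
1.047 0.097 [304.02232826 196.10980558] crop [598.80582065  91.52451394]
1.08 0.104 [305.61512271 193.84861936] crop [602.78780678  85.8715484 ]
1.08 0.097 [305.5033045  195.84629765] crop [602.50826126  90.86574414]
start [515.81736575 146.54083137]
```

View pics/s10.png

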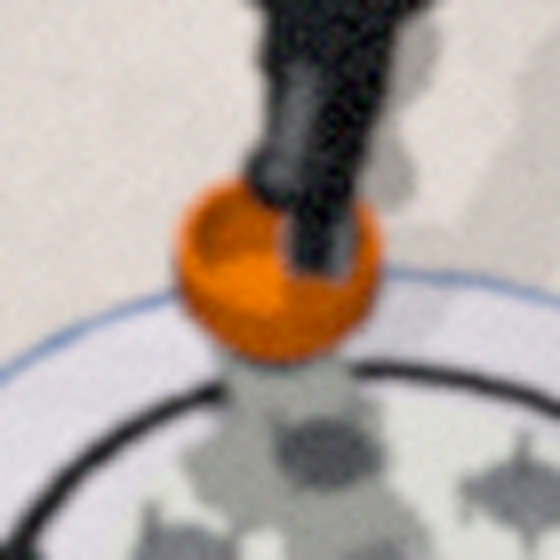

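The dish centre is at u≈304.4, and 304.1 is predicted for the hole. It has jumped up and the side force fell to zero, so the plunger has sprung out. I'll centre in the slack and retreat upwards.

Request:
{"api": "arm_command", "payload": {"commands": [{"xyz": [-0.4,0,0.1],"rotation": [0,0,0],"jaw": 255},{"xyz": [-0.8,0,0.4],"rotation": [0,0,0],"jaw": 255},{"xyz": [-0.8,0,1.5],"rotation": [0,0,0],"jaw": 255},{"xyz": [-0.8,0,3.5],"rotation": [0,0,0],"jaw": 255},{"xyz": [-0.8,0,6],"rotation": [0,0,0],"jaw": 255},{"xyz": [-0.8,0,9],"rotation": [0,0,0],"jaw": 255},{"xyz": [-0.8,0,12],"rotation": [0,0,0],"jaw": 255},{"xyz": [-0.8,0,14],"rotation": [0,0,0],"jaw": 255}]}}

```text
clock: 7.72
tool_pos: [0.5656, 0.0378, 0.2325]
ee_rot: [0.602, -0.372, 0.601, 0.372]
force: [1.1, 0.4, 0.3]
opening: -0.0002
```

Request:
{"api": "arm_command", "payload": {"commands": [{"xyz": [-3,2,0],"rotation": [0,0,0],"jaw": 255},{"xyz": [-6,4,0],"rotation": [0,0,0],"jaw": 255},{"xyz": [-9,6,0],"rotation": [0,0,0],"jaw": 255},{"xyz": [-12,8,0],"rotation": [0,0,0],"jaw": 255},{"xyz": [-15,11,0],"rotation": [0,0,0],"jaw": 255},{"xyz": [-18,14,0],"rotation": [0,0,0],"jaw": 255},{"xyz": [-20,17,0],"rotation": [0,0,0],"jaw": 255},{"xyz": [-22,20,0],"rotation": [0,0,0],"jaw": 255}]}}

```text
clock: 8.38
tool_pos: [0.3436, 0.2386, 0.2299]
ee_rot: [0.602, -0.372, 0.601, 0.372]
force: [1.6, 0.6, -0.2]
opening: -0.0
```

Request:
{"api": "arm_command", "payload": {"commands": [{"xyz": [-2,3,0],"rotation": [0,0,0],"jaw": 255},{"xyz": [-4,6,0],"rotation": [0,0,0],"jaw": 255},{"xyz": [-6,9,0],"rotation": [0,0,0],"jaw": 255},{"xyz": [-8,12,0],"rotation": [0,0,0],"jaw": 255},{"xyz": [-8,12,0],"rotation": [0,0,0],"jaw": 255},{"xyz": [-8,12,0],"rotation": [0,0,0],"jaw": 255}]}}

```text
clock: 8.88
tool_pos: [0.2643, 0.3587, 0.2294]
ee_rot: [0.601, -0.373, 0.601, 0.373]
force: [-0.1, -0.1, 0.3]
opening: -0.0001
```

```bash
python3 look.py p11; python3 -c "
from plant import manip
import cv2
cv2.imwrite('pics/t11.png',manip.read_camera('top')['color'][:,:,::-1])"
```

```text
8.9833 [0.26557323 0.35731717 0.2294199 ] [ 0.9615211  -0.50228466  0.32348021] 3.78060723923186e-05
```

View pics/p11.png

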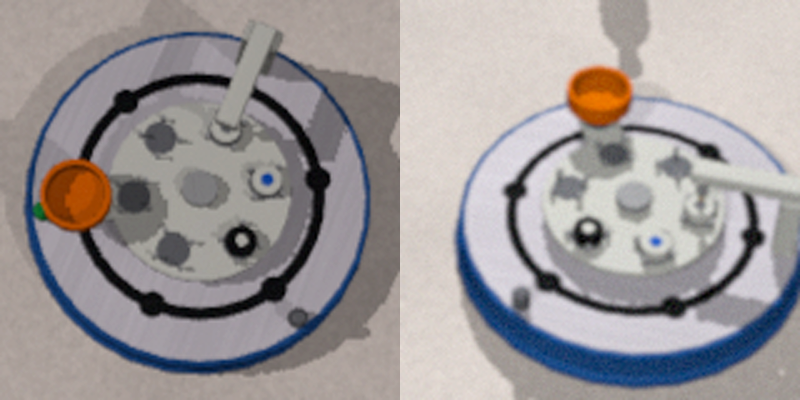

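View pics/t11.png

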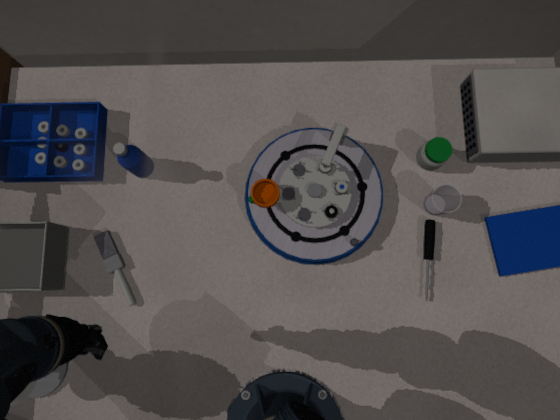

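The dish now sits by the green peg, at crop (75,195) in the top view and (599,84) in the side view. The bystanders are unmoved and the sensors are in their nests. One numeric check on height and angle:

```bash
python3 - <<'E'
import cv2,numpy as np,pickle
from plant import manip
from h import *
d0=pickle.load(open("cam0.pkl","rb"))
d1={n:manip.read_camera(n) for n in("top","side")}
def cen(c):
    h=cv2.cvtColor(c["color"],cv2.COLOR_RGB2HSV);m=cv2.inRange(h,(3,170,40),(18,255,255))
    m[:, :230]=0;m[:,400:]=0
    n,l,s,ce=cv2.connectedComponentsWithStats(m);k=1+s[1:,4].argmax();return ce[k],s[k]
C=np.array([.5725,-.0825]);t0=np.pi-.416
for d in(d0,d1):
    (a,sa),(b,sb)=cen(d["top"]),cen(d["side"])
    o1,r1=ray(d["top"],*a);o2,r2=ray(d["side"],*b)
    x=np.linalg.lstsq(np.c_[r1,-r2],o2-o1,rcond=None)[0]
    p=(o1+r1*x[0]+o2+r2*x[1])/2;v=p[:2]-C
    print(a,b,sa,sb,p,np.hypot(*v),"dial",np.angle(np.exp(1j*(np.arctan2(v[1],v[0])-t0))))
E
```

```text
[295.57076923 233.59076923] [270.74455446 221.54653465] [282 220  28  29 650] [258 210  28  25 505] [ 0.46307843 -0.03247325  0.09044083] 0.12031523162743339 dial -0.012819346747523053
[264.91875  192.615625] [304.47972973 197.73648649] [251 178  28  30 640] [293 187  24  23 444] [0.56208118 0.03878239 0.08922004] 0.1217290874182055 dial -1.0691012251135021
```

The height is the same as at the start to within about 1 mm, where a trapped plunger would sit 7 mm lower. The angle change is -1.056 rad. I'll hand in.

```bash
python3 -c "
from plant import manip
print(manip.hand_in())"
```

```text
the job is handed in; nothing more can be done
None
```

The dial is turned on by one hole towards the green peg and the plunger is back out in that hole. The job is handed in; it reported no verdict.

- **What I did:** I pressed the plunger about 10–11 mm in (about 7 N) with the shut fingertips in the dish. I swung the dial clockwise to about -0.8 rad with it held in, then lifted off the floor of the dish and nudged on by the rim. At the hole the side force dropped to zero and the dish rose; I then backed the arm well clear.
- **Dial and plunger:** The two cameras give a turn of -1.056 rad from the start (target -1.047). The dish height is within about 1 mm of its starting value, so the plunger is out rather than trapped 7 mm in.
- **Sensors and other items:** By eye, the three sensors are in their nests and the bystanders have not moved. I did not measure either of these.
- **Problems and disagreements:** My first move calls were refused because they left out the rotation field, and nothing moved. The absolute dial angle from the images read -1.069, 0.02 more than the hole, which is within measuring error. The clock was about 9 s at hand-in.

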